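# Latch the tool chest and flip its status flag

### The job

Shut the pine tool chest's latch by pushing its raised brass hook fully down into the eye with a fingertip, then flip the hinged status flag on the lid all the way over so that it lies flat on the other side with its green face up. Only press and push: do not lift, tip or drag the flag stand, leave the fish, stick, funnel and cork drum undisturbed, and finish clear of everything.

Things in the scene. Friction and masses are not known exactly. Their poses are not given: they have to be found in the camera images.
- chest: varnished pine tool chest, fixed to the bench, 240 (x) x 300 (y) x 130 mm high; origin at the centre of its underside, so the flat lid's top is at z = +130 mm; its -x face, at x = -120 mm, is the front with the hook
- hook (a joint): angle of the brass hook on the chest's front, rad: 0 = fully down with its point in the eye (hard stop), grows as it is raised, at most 1.5; it starts raised. The hinge is stiff: the hook stays where it is left, and about 2 N pressed down 30 mm from the pivot swings it down
- hook_pivot (a point): pivot of the hook, at x = -134, y = +30, z = 108 mm of the chest (14 mm out from the front face); the hook turns about the chest's x axis. It is a round bar 7 mm thick, 59 mm long, towards the chest's -y side, sloping 12 degrees down at joint value 0 (the value raises it), with a stub 47 mm along that sticks out 16 mm to the front. Nothing lies above it
- hook_tip (a point): centre of the end of the hook's straight bar, 59 mm from the pivot, where a point bends off 18 mm downwards into the eye
- flag_stand: loose stand of the status flag (0.6 to 1.25 kg) standing on the chest's lid; dark base 90 (x) x 120 (y) x 12 mm, origin at the centre of its underside. Two upright steel cheeks (5 mm thick, centred at x = +-35 mm, 16 mm wide in y above 34 mm) reach up to z = 73 mm and carry the hinge pin along the stand's x axis
- flag (a joint): flag angle, rad: 0 = plate level towards the stand's +y, red face up; pi/2 = plate upright; pi = level towards -y, green face up (hard stops at 0 and pi). Starts between 0 and 0.3. The hinge is stiff: the flag stays where it is left and takes about 3 N at 25 mm from the pivot to turn
- flag_pivot (a point): middle of the flag's hinge axis, between the cheeks, 65 mm above the stand's underside
- flag_edge (a point): middle of the flag plate's free edge, 70 mm from the pivot; the plate is 56 mm wide (along the hinge), 5 mm thick, red on one face and green on the other, and begins 4 mm from the pivot
- flag_tab (a point): middle of the free end of the brass thumb tab, 40 mm from the pivot on the side away from the plate, 26 mm wide, 4 mm thick, bent up 35 degrees from the plate's plane at flag angle 0 (so it slopes up and outwards). Pressing it down raises the plate
- fish: emerald glass fish on a foot, about 125 long (x) x 48 x 68 mm high, origin under its foot's centre; stands on the bench near the chest
- stick: dark boron carbide stick, 12 x 110 (y) x 12 mm, lying on the bench in front of the chest, origin at the centre of its underside
- funnel: dented steel funnel standing mouth down on the bench, 96 mm across, 92 mm high, origin at the centre of its mouth
- drum: cork sanding drum standing on the bench, 64 mm across, 55 mm high with a 22 mm steel arbor on top, origin at the centre of its underside
Things that resemble listed ones, but are neither listed nor needed, are in the scene too. What is shaped like the flag_stand but orange or purple is not meant.

How it is judged (in metres and radians):
On the way, in this order (a step that is already met when the one before it is completed fails the run):
1. the hook is pushed down into the eye (value of joint hook below 0.12 rad), for 0.2 s.
2. the flag is flipped over, green face up (value of joint flag above 2.97 rad), for 0.2 s.
At the end, for the whole second after the job is handed in: the hook is down in the eye (within 0.12 rad), the flag lies over on its other side, green up (within 0.17 rad of flat), and the stand is standing level and at rest on the lid (value of joint hook below 0.12 rad and value of joint flag above 2.97 rad and linear speed of flag_stand below 0.02 m/s and angle between flag_stand's own z axis and vertical below 0.06 rad); the robot touches nothing.
It fails at once if the flag stand is lifted (height (world z) of flag_stand above 0.142 m).
It fails at once if the flag stand is tipped by more than 0.2 rad (angle between flag_stand's own z axis and vertical above 0.2 rad).
It fails at once if the flag stand is dragged by more than 25 mm (distance of flag_stand from where it was at the start of the episode above 0.025 m).
It fails at once if a bystander is moved by more than 15 mm (distance of any of fish, stick, funnel, drum from where it was at the start of the episode above 0.015 m).
It also fails if it takes over 56 s, if anything falls off the work surface, if the arm or the gripper's body presses on something with over 40 N, if the wrist force passes 120 N, or if a joint passes its speed limit or range.

### The arm

A 6-joint arm with a two-finger parallel gripper is mounted at the origin on the work surface. World frame = base frame: x ahead of the robot, y to its left, z up, the work surface at z = 0. Lengths are in mm, angles in degrees, forces in N, time in s.
With the tool pointing down it reaches from about 300 to 850 mm from the base axis. Payload 4.2 kg.
Tool frame: the origin (TCP) lies at the very end of the fingers, on their centre line; the grasp point (between the pads) lies 19 mm behind it (env.grasp_offset is the distance from the TCP to the grasp point, in mm); z points along the fingers, y is the line along which they close (so a half turn about z gives the same grasp; the last joint's range is limited). The gripper opens to 91 mm and grips with 3 to 60 N. Pads are 32 mm wide; open, the fingers measure 118 mm over their backs; the gripper's body (76 mm by 178 mm) begins 60 mm behind the grasp point.
Start: joints at [69.614, 18.312, 89.639, -0, 72.044, -1.146], TCP at [189.479, 542.9, 213.976] pointing down, gripper open.
Joint ranges: [-177.97, 177.97], [-48.28, 115.42], [12.27, 149.76], [-77.06, 257.06], [2.81, 150.46], [-146.56, 146.56]. Speed limits (degrees/s): [147.25, 147.25, 180, 180, 180, 180].

### API

Orientations are given as [roll, pitch, yaw] about the fixed x, y, z axes, in that order (R = Rz(yaw) Ry(pitch) Rx(roll)).
In Python, from workcell import env gives the robot as it stands. The module is installed in compiled form; this text tells all that it offers.
- The arm moves only by the tool send_rows, never from a script. Its argument "motion" is a list of rows, each an object of numbers: "tx", "ty", "tz": the shift along the tool's x, y, z in units of 500 mm (1.0 is 500 mm); "rx", "ry", "rz": the turn, a rotation vector about the tool's x, y, z in units of 30 degrees (1.0 is 30 degrees); "gripper": the closure, from -1 (fully open) to 1 (shut). In form: [{"tx": .., "ty": .., "tz": .., "rx": .., "ry": .., "rz": .., "gripper": ..}, ...]. A call has 1 to 12 rows; each row shifts and turns the commanded pose from where the row before left it, along the tool's axes as they then stand; what a row does not reach is not made up. A row lasts 1/8 s, in which the tool goes at most 62.5 mm and 10.7 degrees, less where a joint would pass 70% of its speed; a pose out of reach is approached as far as the arm can. A call with a number of a shift or a turn outside -1 to 1 is refused whole. A call with a gripper value outside its range is refused whole. The fingers move at their own pace and stop on an object; "grip_force" is the grip in N (left out, the last holds). Time passes only in rows, so rows that do not move let the fingers close. It gives the time, the measured TCP pose, the force, the opening and the grip force at its end, in the units of the state.
- env.state(): the state, without advancing time (a new reading comes with each control period).
- env.grab_frame(name): name is "scene" or "top" or "wrist"; returns a dict with "frame" (420x560x3 uint8, red, green, blue), "vertical_fov" (degrees; the focal length in pixels is half the picture's height over the tangent of half this angle, whatever the lens; pixels are square), "cx", "cy" (the principal point, pixels), "rvec" (rotation vector, rad) and "tvec" (3), from world to camera coordinates, as OpenCV has them; the wrist camera has in their place "T_tool_cam" (4x4, takes a point from camera to tool coordinates, whose origin is the TCP and whose axes are the flange's). Camera axes: x right, y down, z forward; pixel columns grow to the right and rows downward; lengths in mm; the calibration is good to about 2 mm. The wrist camera is an equidistant fisheye: a pixel r from the principal point sees the ray r / f radians off the axis. A picture is of the moment at which its call begins: read the wrist's pose just before it. There is no depth.
- env.job_done(): hands the job in; it is judged then, once.
The state is a dict: "time_s": time; "qpos": joint angles; "qvel": joint speeds; "effort": joint torques, N m; "ee_pos": TCP position; "ee_rot": TCP orientation; "force": force on the tool from outside, world axes, zero at the start; "torque": the same for the moment, N m; "gripper_width": finger opening in mm; "gripper_force": force on a finger pad.
Only numpy, scipy, OpenCV 4.12 (cv2) and the standard library are available. Lean on these libraries where they do the work, as an engineer would, in place of code of your own. Each camera call takes 0.05 s, during which the arm holds its last target. There are 200 camera calls.

## Working session

There is one attempt and no reset: what is moved stays moved. The work goes in short steps, Python scripts to look and compute and a tool call to move; the robot and the scene stay as the last step left them, time stands still between calls to the robot, and variables do not carry over. Pictures are saved under pics/ and viewed, at most 10 in all, crops included, and the job is handed in when it is done.

Besides the shell and the picture viewer there is one more tool, called after "Call:" in YAML: its name, and indented under it one key for each argument. send_rows: Moves the arm, as the interface text tells. Shifts and turns lie within -1 to 1; 1 stands for 500 mm of shift or 30 degrees of turn. Its arguments: {"type":"object","properties":{"motion":{"type":"array"},"grip_force":{"type":"number"}},"required":["motion"]}

```bash
mkdir -p pics; cat > h.py <<'E'
from workcell import env
import numpy as np, cv2
def save(n,f,crop=None,s=1):
    im=env.grab_frame(n); a=im["frame"][:,:,::-1]
    np.savez(f"pics/{f}.npz",**{k:v for k,v in im.items()})
    cv2.imwrite(f"pics/{f}.png",a); return im
def cam(im):
    f=im["frame"].shape[0]/2/np.tan(np.radians(float(im["vertical_fov"]))/2)
    R=cv2.Rodrigues(np.array(im["rvec"],float))[0]; t=np.array(im["tvec"],float).ravel()
    return f,float(im["cx"]),float(im["cy"]),R,t
def ray(im,u,v):
    f,cx,cy,R,t=cam(im); d=R.T@np.array([(u-cx)/f,(v-cy)/f,1]); return -R.T@t,d/np.linalg.norm(d)
def onz(im,u,v,z):
    o,d=ray(im,u,v); return o+d*(z-o[2])/d[2]
def proj(im,p):
    f,cx,cy,R,t=cam(im); c=R@np.array(p,float)+t; return np.array([cx+f*c[0]/c[2],cy+f*c[1]/c[2]])
def tri(r):
    A=sum(np.eye(3)-np.outer(d,d) for o,d in r); b=sum((np.eye(3)-np.outer(d,d))@o for o,d in r)
    p=np.linalg.solve(A,b); return p,[np.linalg.norm(np.cross(p-o,d)) for o,d in r]
E
python3 -c "
from h import *
for n in('scene','top'):
  im=save(n,n+'0'); f,cx,cy,R,t=cam(im); print(n,f,cx,cy,(-R.T@t).round(),R.round(2).tolist())
a=cv2.imread('pics/scene0.png')
s=env.state(); print(s)
"
```

```text
scene 519.2978436033358 274.5894588125416 202.74382968629166 [1202.  376. 1011.] [[-0.51, 0.86, 0.01], [0.67, 0.4, -0.62], [-0.54, -0.31, -0.78]]
top 511.24845152391185 280.5698521769862 203.54142541409394 [ 490.   51. 1235.] [[-0.02, -1.0, -0.0], [-0.99, 0.02, -0.12], [0.12, 0.0, -0.99]]
{'time_s': 0.1, 'qpos': array([ 6.96147018e+01,  1.83488665e+01,  8.96990542e+01, -1.24581084e-03,
        7.20416628e+01, -1.14427691e+00]), 'qvel': array([-0.01645277, -0.06622417, -0.01114912,  0.05201185, -0.06215582,
       -0.00852692]), 'effort': array([-8.24402578e-04, -4.13333309e+01, -2.32509863e+01,  7.27959559e-02,
        4.22364625e-02, -8.60806790e-05]), 'ee_pos': array([189.32594128, 542.47680997, 213.19787869]), 'ee_rot': array([-1.79910411e+02, -6.04710302e-04,  1.60759363e+02]), 'force': array([-0.06703611, -0.07337458,  0.02468891]), 'torque': array([-0.00561942,  0.02239677, -0.04166905]), 'gripper_force': 0.0, 'gripper_width': 90.7847357350278}
```

View pics/scene0.png

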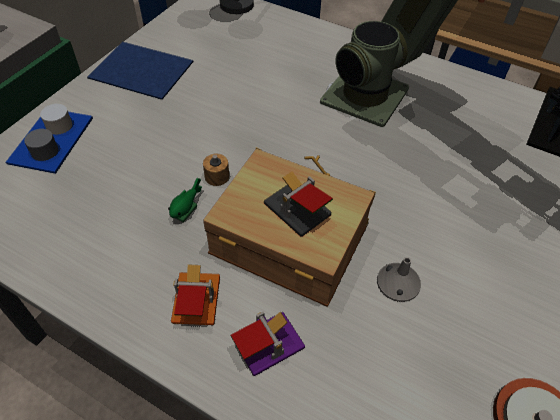

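View pics/top0.png

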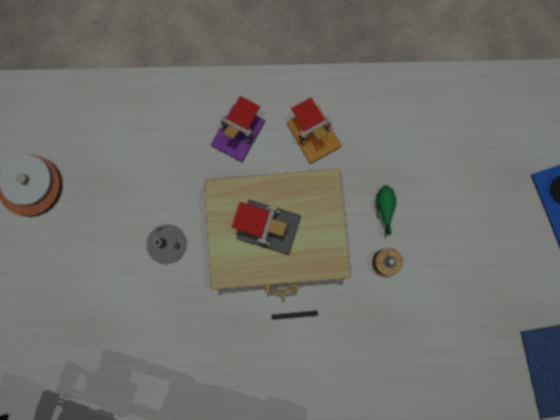

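The scene view shows the chest at (290,225) with the dark stand on its lid at (298,205), the orange one at (195,300), the purple one at (268,340), and the hook at (318,165). The top view shows the dark stand at (268,227), orange at (314,130), purple at (238,128), the hook at (283,289), the stick at (295,315), the funnel at (166,244), the drum at (389,262) and the fish at (386,208). Candidates are dark on the lid, orange and purple. I choose the dark one, as described, and check it in a crop.

```bash
python3 -c "
from h import *
a=cv2.imread('pics/top0.png')[160:330,195:365]; b=cv2.imread('pics/scene0.png')[140:310,195:385]
A=cv2.resize(a,None,fx=3.5,fy=3.5,interpolation=cv2.INTER_CUBIC); cv2.imwrite('pics/ct.png',A)
B=cv2.resize(b,None,fx=4,fy=3.5,interpolation=cv2.INTER_CUBIC);B=cv2.resize(b,None,fx=3.5,fy=3.5,interpolation=cv2.INTER_CUBIC); cv2.imwrite('pics/cs.png',B)
"
```

```text
(no output)
```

View pics/ct.png

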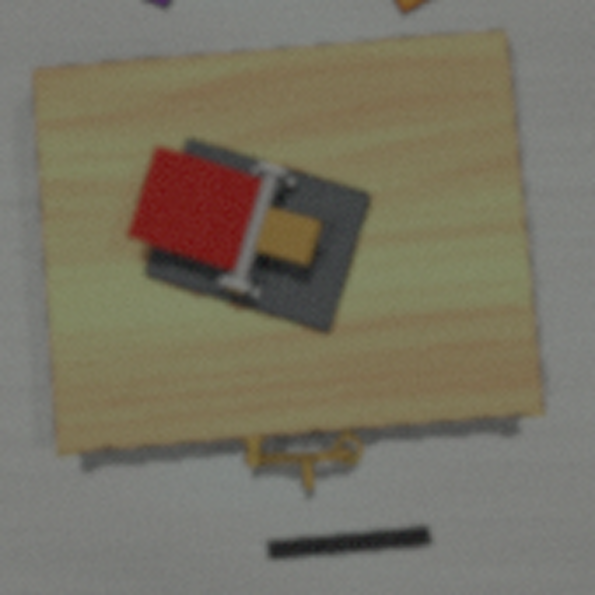

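View pics/cs.png

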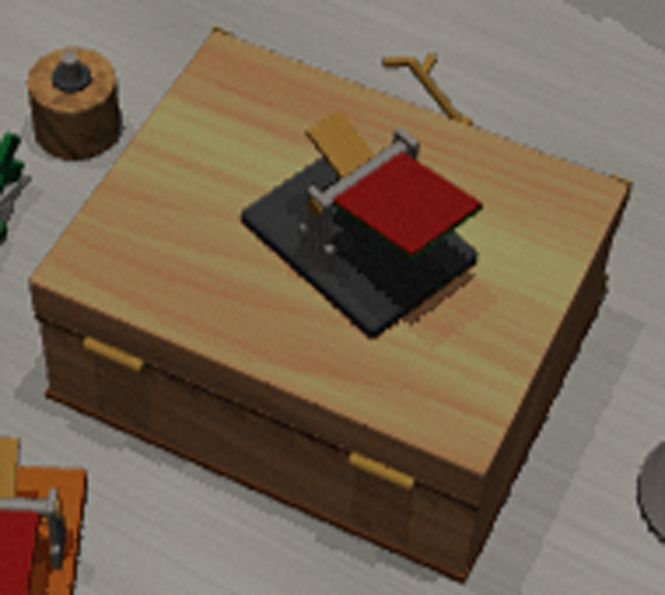

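The crops confirm the choice: dark base, red face up, plate towards the left (+y), brass tab at crop (290,237). The hook is raised, with its pivot at (253,450), its stub end at (308,490) and the eye at (348,447).

```bash
cat > m.py <<'E'
from h import *
T=dict(np.load('pics/top0.npz')); S=dict(np.load('pics/scene0.npz'))
t=lambda u,v:(195+u/3.5-.36,160+v/3.5-.36); s=lambda u,v:(195+u/3.5-.36,140+v/3.5-.36)
def rigid(L,W):
    L=np.array(L,float);W=np.array(W)[:,:2];a=L-L.mean(0);b=W-W.mean(0)
    th=np.arctan2((a[:,0]*b[:,1]-a[:,1]*b[:,0]).sum(),(a*b).sum());R=np.array([[np.cos(th),-np.sin(th)],[np.sin(th),np.cos(th)]])
    o=W.mean(0)-R@L.mean(0);return o.round(1),np.degrees(th).round(2),np.linalg.norm(L@R.T+o-W,axis=1).round(1)
L=[(120,150),(120,-150),(-120,-150),(-120,150)]
print('chest top',rigid(L,[onz(T,*t(*p),130) for p in [(35,68),(505,31),(543,412),(58,453)]]))
print('chest scn',rigid([L[1],L[2],L[3],L[0]],[onz(S,*s(*p),130) for p in [(35,280),(215,30),(630,183),(485,472)]]))
print('stand top',rigid([(45,60),(45,-60),(-45,-60),(-45,60)],[onz(T,*t(*p),142) for p in [(187,140),(370,195),(330,332),(147,275)]]))
print('stand scn',rigid([(45,-60),(45,60),(-45,60)],[onz(S,*s(*p),142) for p in [(245,212),(373,330),(476,257)]]))
for n,a,b in [('plate+x',(155,147),(408,250)),('plate-x',(130,237),(481,205)),('tabend+',(321,212),(307,132)),('tabend-',(309,264),(337,112)),('stubend',(308,490),(434,57)),('barend',(345,458),(412,64))]:
    p,e=tri([ray(T,*t(*a)),ray(S,*s(*b))]);print(n,p.round(1),np.round(e,1))
E
python3 m.py
```

```text
chest top (array([574.5,  62.3]), np.float64(3.47), array([2.3, 2.4, 1.9, 1.4]))
chest scn (array([576.1,  64.4]), np.float64(3.92), array([3.7, 2.2, 2.2, 3.1]))
stand top (array([575.9,  78.6]), np.float64(-17.92), array([1.6, 2.3, 1.5, 2.8]))
stand scn (array([579.4,  81. ]), np.float64(-19.43), array([2.9, 2.7, 3.9]))
plate+x [623.7 134.2 209. ] [1.8 1.8]
plate-x [571.3 151.6 204.9] [0.5 0.5]
tabend+ [582.3  41.7 214.7] [1.2 1.2]
tabend- [553.7  47.8 208.2] [0.3 0.3]
stubend [421.7  50.9 139.2] [0.6 0.6]
barend [437.4  34.7 138.7] [6.6 6.6]
```

Call:
send_rows:
  motion:
    - {"rz":0.28,"gripper":1}
    - {"rz":0.28,"gripper":1}
    - {"rz":0.28,"gripper":1}
    - {"rz":0.28,"gripper":1}
    - {"rz":0.28,"gripper":1}
    - {"rz":0.28,"gripper":1}
    - {"rz":0.28,"gripper":1}
    - {"rz":0.28,"gripper":1}
    - {"gripper":1}
  grip_force: 10

```text
invalid input at $.motion[0]: expected keys tx, ty, tz, rx, ry, rz, gripper
```

Call:
send_rows:
  motion:
    - {"tx":-0.086,"ty":0.036,"gripper":1}
    - {"tx":-0.086,"ty":0.036,"gripper":1}
    - {"tx":-0.086,"ty":0.036,"gripper":1}
    - {"tx":-0.086,"ty":0.036,"gripper":1}
    - {"tx":-0.086,"ty":0.036,"gripper":1}
    - {"tx":-0.086,"ty":0.036,"gripper":1}
    - {"tx":-0.086,"ty":0.036,"gripper":1}
    - {"tx":-0.086,"ty":0.036,"gripper":1}
    - {"tx":-0.086,"ty":0.036,"gripper":1}
    - {"tx":-0.086,"ty":0.036,"gripper":1}
    - {"tx":-0.086,"ty":0.036,"gripper":1}
    - {"tx":-0.086,"ty":0.036,"gripper":1}

```text
invalid input at $.motion[0]: expected keys tx, ty, tz, rx, ry, rz, gripper
```

Call:
send_rows:
  motion:
    - {"gripper":1}
    - {"gripper":1}

```text
invalid input at $.motion[0]: expected keys tx, ty, tz, rx, ry, rz, gripper
```

All keys are needed in every row.

Call:
send_rows:
  motion:
    - {"tx":0,"ty":0,"tz":0,"rx":0,"ry":0,"rz":0.28,"gripper":1}
    - {"tx":0,"ty":0,"tz":0,"rx":0,"ry":0,"rz":0.28,"gripper":1}
    - {"tx":0,"ty":0,"tz":0,"rx":0,"ry":0,"rz":0.28,"gripper":1}
    - {"tx":0,"ty":0,"tz":0,"rx":0,"ry":0,"rz":0.28,"gripper":1}
    - {"tx":0,"ty":0,"tz":0,"rx":0,"ry":0,"rz":0.28,"gripper":1}
    - {"tx":0,"ty":0,"tz":0,"rx":0,"ry":0,"rz":0.28,"gripper":1}
    - {"tx":0,"ty":0,"tz":0,"rx":0,"ry":0,"rz":0.28,"gripper":1}
    - {"tx":0,"ty":0,"tz":0,"rx":0,"ry":0,"rz":0.28,"gripper":1}
    - {"tx":0,"ty":0,"tz":0,"rx":0,"ry":0,"rz":0,"gripper":1}
    - {"tx":0,"ty":0,"tz":0,"rx":0,"ry":0,"rz":0,"gripper":1}
  grip_force: 10

```text
time_s: 1.35
ee_pos: [189.5, 542.7, 213.7]
ee_rot: [-180.0, 0.0, 93.7]
force: [1.0, 0.9, -0.4]
gripper_width: 0.5
gripper_force: 0.0
```

Call:
send_rows:
  motion:
    - {"tx":-0.0865,"ty":0.0356,"tz":0,"rx":0,"ry":0,"rz":0,"gripper":1}
    - {"tx":-0.0865,"ty":0.0356,"tz":0,"rx":0,"ry":0,"rz":0,"gripper":1}
    - {"tx":-0.0865,"ty":0.0356,"tz":0,"rx":0,"ry":0,"rz":0,"gripper":1}
    - {"tx":-0.0865,"ty":0.0356,"tz":0,"rx":0,"ry":0,"rz":0,"gripper":1}
    - {"tx":-0.0865,"ty":0.0356,"tz":0,"rx":0,"ry":0,"rz":0,"gripper":1}
    - {"tx":-0.0865,"ty":0.0356,"tz":0,"rx":0,"ry":0,"rz":0,"gripper":1}
    - {"tx":-0.0865,"ty":0.0356,"tz":0,"rx":0,"ry":0,"rz":0,"gripper":1}
    - {"tx":-0.0865,"ty":0.0356,"tz":0,"rx":0,"ry":0,"rz":0,"gripper":1}
    - {"tx":-0.0865,"ty":0.0356,"tz":0,"rx":0,"ry":0,"rz":0,"gripper":1}
    - {"tx":-0.0865,"ty":0.0356,"tz":0,"rx":0,"ry":0,"rz":0,"gripper":1}
    - {"tx":-0.0865,"ty":0.0356,"tz":0,"rx":0,"ry":0,"rz":0,"gripper":1}
    - {"tx":-0.0865,"ty":0.0356,"tz":0,"rx":0,"ry":0,"rz":0,"gripper":1}

```text
time_s: 2.85
ee_pos: [435.5, 36.7, 214.2]
ee_rot: [180.0, -0.0, 93.6]
force: [0.6, 0.3, -0.1]
gripper_width: 0.9
gripper_force: 0.0
```

Call:
send_rows:
  motion:
    - {"tx":0,"ty":0,"tz":0,"rx":0,"ry":0,"rz":0,"gripper":1}
    - {"tx":0,"ty":0,"tz":0.04,"rx":0,"ry":0,"rz":0,"gripper":1}
    - {"tx":0,"ty":0,"tz":0.04,"rx":0,"ry":0,"rz":0,"gripper":1}
    - {"tx":0,"ty":0,"tz":0,"rx":0,"ry":0,"rz":0,"gripper":1}

```text
time_s: 3.35
ee_pos: [433.4, 38.9, 172.9]
ee_rot: [-179.8, -0.0, 93.7]
force: [-0.8, -0.3, 0.1]
gripper_width: 0.5
gripper_force: 0.0
```

```bash
python3 -c "
from h import *
s=env.state();print(s['ee_pos'],s['ee_rot'],s['force'])
im=save('wrist','w1');print(im['T_tool_cam'],im['cx'],im['cy'],im['vertical_fov'])"
```

```text
[433.36912425  38.86140754 172.88589415] [-1.79796663e+02 -2.47779722e-02  9.36585978e+01] [-0.76337657 -0.30950671  0.11883681]
[[ 3.41112486e-04 -9.59276438e-01 -2.82468759e-01  7.99066620e+01]
 [ 9.99999774e-01  4.91078487e-04 -4.60113229e-04  5.42772198e-01]
 [ 5.80090110e-04 -2.82468538e-01  9.59276388e-01 -1.71007945e+02]
 [ 0.00000000e+00  0.00000000e+00  0.00000000e+00  1.00000000e+00]] 277.0080882496293 211.06922332386102 65.70646984690485
```

View pics/w1.png

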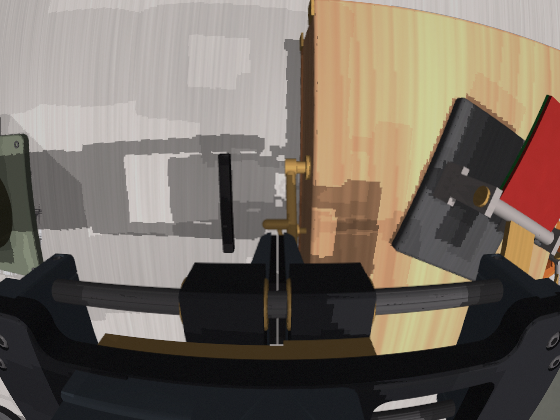

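The wrist view shows the closed fingertips at (278,235), just over the raised hook bar and stub at (291,225). They are clear of the lid edge at col 312 and of the stick at (226,200). Pressing down.

Call:
send_rows:
  motion:
    - {"tx":0,"ty":0.002,"tz":0.012,"rx":0,"ry":0,"rz":0,"gripper":1}
    - {"tx":0,"ty":0.002,"tz":0.012,"rx":0,"ry":0,"rz":0,"gripper":1}
    - {"tx":0,"ty":0,"tz":0.012,"rx":0,"ry":0,"rz":0,"gripper":1}
    - {"tx":0,"ty":0,"tz":0.012,"rx":0,"ry":0,"rz":0,"gripper":1}
    - {"tx":0,"ty":0,"tz":0.012,"rx":0,"ry":0,"rz":0,"gripper":1}
    - {"tx":0,"ty":0,"tz":0.012,"rx":0,"ry":0,"rz":0,"gripper":1}
    - {"tx":0,"ty":0,"tz":0.012,"rx":0,"ry":0,"rz":0,"gripper":1}
    - {"tx":0,"ty":0,"tz":0.012,"rx":0,"ry":0,"rz":0,"gripper":1}
    - {"tx":0,"ty":0,"tz":0.012,"rx":0,"ry":0,"rz":0,"gripper":1}
    - {"tx":0,"ty":0,"tz":0.012,"rx":0,"ry":0,"rz":0,"gripper":1}

```text
time_s: 4.65
ee_pos: [436.8, 38.4, 113.4]
ee_rot: [-180.0, -0.0, 93.6]
force: [-0.2, -0.8, 1.2]
gripper_width: 0.6
gripper_force: 0.4
```

Call:
send_rows:
  motion:
    - {"tx":0,"ty":0,"tz":0.004,"rx":0,"ry":0,"rz":0,"gripper":1}
    - {"tx":0,"ty":0,"tz":0.004,"rx":0,"ry":0,"rz":0,"gripper":1}
    - {"tx":0,"ty":0,"tz":0.004,"rx":0,"ry":0,"rz":0,"gripper":1}
    - {"tx":0,"ty":0,"tz":0,"rx":0,"ry":0,"rz":0,"gripper":1}

```text
time_s: 5.15
ee_pos: [436.8, 38.3, 107.9]
ee_rot: [-180.0, -0.0, 93.6]
force: [-0.6, -0.7, 0.5]
gripper_width: 0.7
gripper_force: 0.3
```

Call:
send_rows:
  motion:
    - {"tx":0,"ty":0,"tz":0.004,"rx":0,"ry":0,"rz":0,"gripper":1}
    - {"tx":0,"ty":0,"tz":0.004,"rx":0,"ry":0,"rz":0,"gripper":1}
    - {"tx":0,"ty":0,"tz":0,"rx":0,"ry":0,"rz":0,"gripper":1}

```text
time_s: 5.52
ee_pos: [436.9, 38.4, 104.7]
ee_rot: [180.0, -0.0, 93.6]
force: [-2.7, -0.1, 9.2]
gripper_width: 0.4
gripper_force: 4.2
```

Call:
send_rows:
  motion:
    - {"tx":0,"ty":0,"tz":0.003,"rx":0,"ry":0,"rz":0,"gripper":1}
    - {"tx":0,"ty":0,"tz":0,"rx":0,"ry":0,"rz":0,"gripper":1}
    - {"tx":0,"ty":0,"tz":0,"rx":0,"ry":0,"rz":0,"gripper":1}

```text
time_s: 5.9
ee_pos: [437.0, 38.5, 104.1]
ee_rot: [180.0, -0.0, 93.6]
force: [-4.3, -1.8, 17.1]
gripper_width: 0.5
gripper_force: 8.0
```

Call:
send_rows:
  motion:
    - {"tx":0,"ty":0,"tz":-0.03,"rx":0,"ry":0,"rz":0,"gripper":1}
    - {"tx":0,"ty":0,"tz":-0.07,"rx":0,"ry":0,"rz":0,"gripper":1}
    - {"tx":0,"ty":0,"tz":-0.08,"rx":0,"ry":0,"rz":0,"gripper":1}
    - {"tx":0,"ty":0,"tz":-0.08,"rx":0,"ry":0,"rz":0,"gripper":1}
    - {"tx":0,"ty":0,"tz":-0.07,"rx":0,"ry":0,"rz":0,"gripper":1}
    - {"tx":0,"ty":0,"tz":0,"rx":0,"ry":0,"rz":0.24,"gripper":1}
    - {"tx":0,"ty":0,"tz":0,"rx":0,"ry":0,"rz":0.25,"gripper":1}
    - {"tx":0,"ty":0,"tz":0,"rx":0,"ry":0,"rz":0.25,"gripper":1}
    - {"tx":0,"ty":0,"tz":0,"rx":0,"ry":0,"rz":0,"gripper":1}

```text
time_s: 7.02
ee_pos: [437.0, 38.4, 267.3]
ee_rot: [180.0, -0.0, 71.5]
force: [0.5, 0.6, 0.6]
gripper_width: 0.2
gripper_force: 0.0
```

```bash
python3 -c "
from h import *
s=env.state();p=s['ee_pos'];print(p,s['ee_rot'],s['force'])
im=save('wrist','w2')
b=cv2.imread('pics/w2.png');cv2.imwrite('pics/w2c.png',cv2.resize(b[40:330,200:560],None,fx=2,fy=2,interpolation=cv2.INTER_CUBIC))
"
```

```text
[437.00573305  38.39788094 267.2902808 ] [ 1.79990394e+02 -2.06220700e-02  7.14513149e+01] [0.48701178 0.55089304 0.62117328]
```

View pics/w2c.png

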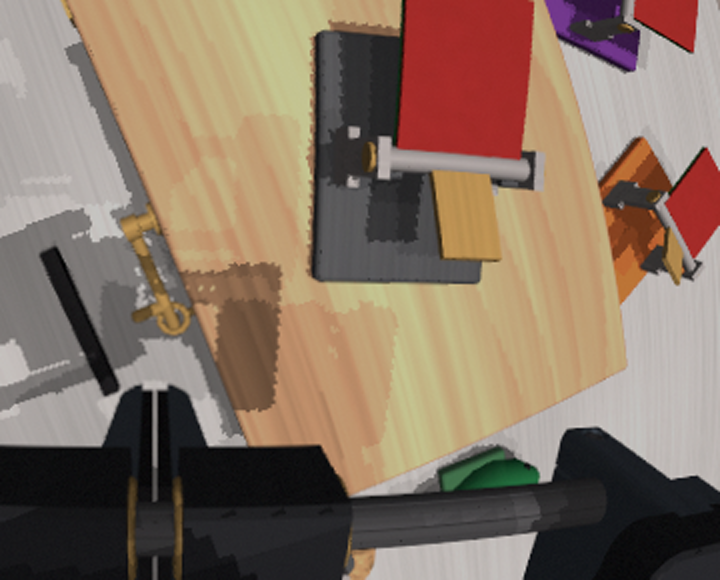

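The hook now lies down in the eye (ring at crop (173,318)). The stand is aligned with the tool axes, with the tab end at crop (441..499,260). I'll refine the tab position with this third ray.

```bash
cat >> h.py <<'E'
from scipy.spatial.transform import Rotation as Ro
def wray(im,pos,rot,u,v):
    f=210/np.tan(np.radians(float(im["vertical_fov"]))/2); dx,dy=u-float(im["cx"]),v-float(im["cy"]); r=np.hypot(dx,dy);a=r/f
    d=np.array([np.sin(a)*dx/r,np.sin(a)*dy/r,np.cos(a)]); M=im["T_tool_cam"]; R=Ro.from_euler('xyz',rot,degrees=True).as_matrix()
    return R@M[:3,3]+pos, R@M[:3,:3]@d
E
cat > m2.py <<'E'
from m import *
W=dict(np.load('pics/w2.npz')); P=np.array([437.0,38.4,267.3]); A=[180,0,71.45]
w=lambda u,v:wray(W,P,A,200+u/2-.25,40+v/2-.25)
print('--')
for n,a,b,c in [('tab+',(321,212),(307,132),(499,261)),('tab-',(309,264),(337,112),(441,259))]:
    for r in ([ray(T,*t(*a)),w(*c)],[ray(T,*t(*a)),ray(S,*s(*b)),w(*c)]):
        p,e=tri(r);print(n,p.round(1),np.round(e,1))
for n,q,z in [('base -x+y',(318,31),142),('base -x-y',(314,280),142),('pin-',(385,157),195),('pin+',(535,170),195)]:
    o,d=w(*q);print(n,(o+d*(z-o[2])/d[2]).round(1))
E
python3 m2.py|sed -n '/--/,$p'
```

```text
--
tab+ [582.5  39.3 206.5] [1.6 1.6]
tab+ [580.6  40.7 211.8] [2.4 1.4 1.9]
tab- [553.3  48.2 213.6] [0.1 0.1]
tab- [554.3  47.8 209.5] [0.9 0.5 0.8]
base -x+y [552.9 148.2 142. ]
base -x-y [516.4  36.8 142. ]
pin- [547.8  88.6 195. ]
pin+ [614.1  67.  195. ]
```

Call:
send_rows:
  motion:
    - {"tx":0.022,"ty":0.06,"tz":0,"rx":0,"ry":0,"rz":0,"gripper":1}
    - {"tx":0.022,"ty":0.06,"tz":0,"rx":0,"ry":0,"rz":0,"gripper":1}
    - {"tx":0.022,"ty":0.06,"tz":0,"rx":0,"ry":0,"rz":0,"gripper":1}
    - {"tx":0.022,"ty":0.062,"tz":0,"rx":0,"ry":0,"rz":0,"gripper":1}
    - {"tx":0,"ty":0,"tz":0.04,"rx":0,"ry":0,"rz":0,"gripper":1}
    - {"tx":0,"ty":0,"tz":0.04,"rx":0,"ry":0,"rz":0,"gripper":1}
    - {"tx":0,"ty":0,"tz":0,"rx":0,"ry":0,"rz":0,"gripper":1}

```text
time_s: 7.95
ee_pos: [564.7, 41.3, 225.7]
ee_rot: [-179.8, 0.1, 71.4]
force: [-0.2, 0.0, -0.4]
gripper_width: 0.4
gripper_force: 0.0
```

Call:
send_rows:
  motion:
    - {"tx":0,"ty":0,"tz":0.006,"rx":0,"ry":0,"rz":0,"gripper":1}
    - {"tx":0,"ty":0,"tz":0.006,"rx":0,"ry":0,"rz":0,"gripper":1}
    - {"tx":0,"ty":0,"tz":0.006,"rx":0,"ry":0,"rz":0,"gripper":1}
    - {"tx":0,"ty":0,"tz":0.006,"rx":0,"ry":0,"rz":0,"gripper":1}
    - {"tx":0,"ty":0,"tz":0.006,"rx":0,"ry":0,"rz":0,"gripper":1}
    - {"tx":0,"ty":0,"tz":0.006,"rx":0,"ry":0,"rz":0,"gripper":1}

```text
time_s: 8.7
ee_pos: [565.7, 40.8, 209.6]
ee_rot: [180.0, 0.0, 71.4]
force: [0.6, -1.3, 2.4]
gripper_width: 0.4
gripper_force: 1.1
```

Contact with about the expected force. Continuing down to about 178.

Call:
send_rows:
  motion:
    - {"tx":0,"ty":0,"tz":0.006,"rx":0,"ry":0,"rz":0,"gripper":1}
    - {"tx":0,"ty":0,"tz":0.006,"rx":0,"ry":0,"rz":0,"gripper":1}
    - {"tx":0,"ty":0,"tz":0.006,"rx":0,"ry":0,"rz":0,"gripper":1}
    - {"tx":0,"ty":0,"tz":0.006,"rx":0,"ry":0,"rz":0,"gripper":1}
    - {"tx":0,"ty":0,"tz":0.006,"rx":0,"ry":0,"rz":0,"gripper":1}

```text
time_s: 9.32
ee_pos: [565.6, 41.4, 194.3]
ee_rot: [180.0, -0.0, 71.4]
force: [-0.4, -0.6, 2.4]
gripper_width: 0.5
gripper_force: 1.3
```

Call:
send_rows:
  motion:
    - {"tx":0,"ty":0,"tz":0.006,"rx":0,"ry":0,"rz":0,"gripper":1}
    - {"tx":0,"ty":0,"tz":0.006,"rx":0,"ry":0,"rz":0,"gripper":1}
    - {"tx":0,"ty":0,"tz":0.006,"rx":0,"ry":0,"rz":0,"gripper":1}
    - {"tx":0,"ty":0,"tz":0.006,"rx":0,"ry":0,"rz":0,"gripper":1}
    - {"tx":0,"ty":0,"tz":0.006,"rx":0,"ry":0,"rz":0,"gripper":1}
    - {"tx":0,"ty":0,"tz":0,"rx":0,"ry":0,"rz":0,"gripper":1}

```text
time_s: 10.07
ee_pos: [565.4, 41.1, 179.0]
ee_rot: [-180.0, 0.0, 71.4]
force: [0.1, -0.8, 0.1]
gripper_width: 0.5
gripper_force: 0.3
```

Call:
send_rows:
  motion:
    - {"tx":-0.004,"ty":0,"tz":-0.04,"rx":0,"ry":0,"rz":0,"gripper":1}
    - {"tx":0,"ty":0,"tz":-0.08,"rx":0,"ry":0,"rz":0,"gripper":1}
    - {"tx":0,"ty":0,"tz":-0.08,"rx":0,"ry":0,"rz":0,"gripper":1}
    - {"tx":0,"ty":0,"tz":-0.04,"rx":0,"ry":0,"rz":0,"gripper":1}
    - {"tx":0,"ty":0,"tz":0,"rx":0,"ry":0,"rz":0,"gripper":1}

```text
time_s: 10.7
ee_pos: [565.5, 39.4, 300.6]
ee_rot: [179.9, -0.1, 71.4]
force: [-0.1, -0.2, -0.1]
gripper_width: 0.8
gripper_force: 0.0
```

```bash
python3 -c "
from h import *
s=env.state();p=s['ee_pos'];print(p,s['ee_rot'],s['force'])
save('scene','s2')
b=cv2.imread('pics/s2.png');cv2.imwrite('pics/s2c.png',cv2.resize(b[120:290,195:385],None,fx=3.5,fy=3.5,interpolation=cv2.INTER_CUBIC))
"
```

```text
[565.47505862  39.37645053 300.58877089] [ 1.79852821e+02 -5.71472186e-02  7.13590951e+01] [-0.06757667 -0.21123633 -0.1411262 ]
```

View pics/s2c.png

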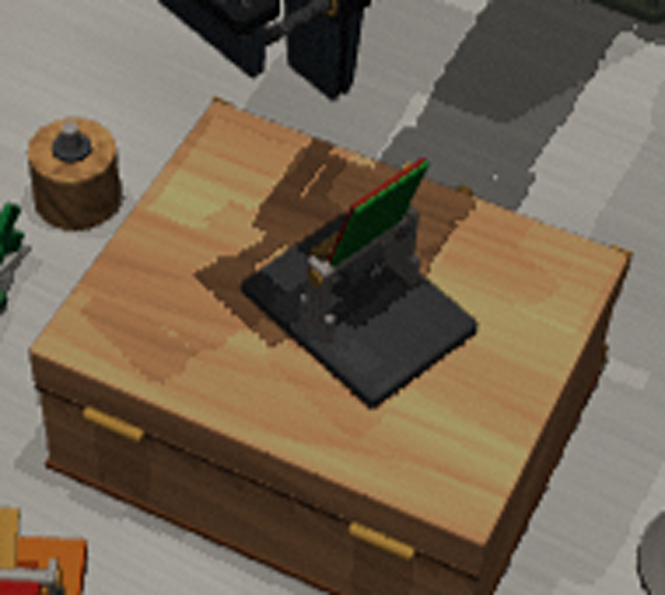

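The flag is near upright, green facing +y at crop (385,215), and the stand has not moved (front corner (373,400)). Crossing to its +y side.

Call:
send_rows:
  motion:
    - {"tx":0.051,"ty":0,"tz":0,"rx":0,"ry":0,"rz":0,"gripper":1}
    - {"tx":0.051,"ty":0,"tz":0,"rx":0,"ry":0,"rz":0,"gripper":1}
    - {"tx":0.051,"ty":0,"tz":0,"rx":0,"ry":0,"rz":0,"gripper":1}
    - {"tx":0.051,"ty":0,"tz":0,"rx":0,"ry":0,"rz":0,"gripper":1}
    - {"tx":0,"ty":0,"tz":0.062,"rx":0,"ry":0,"rz":0,"gripper":1}
    - {"tx":0,"ty":0,"tz":0.062,"rx":0,"ry":0,"rz":0,"gripper":1}
    - {"tx":0,"ty":0,"tz":0,"rx":0,"ry":0,"rz":0,"gripper":1}

```text
time_s: 11.62
ee_pos: [595.8, 136.1, 234.0]
ee_rot: [-179.6, 0.2, 71.4]
force: [0.7, -0.7, 1.0]
gripper_width: 0.9
gripper_force: 0.0
```

Call:
send_rows:
  motion:
    - {"tx":-0.02,"ty":0,"tz":0,"rx":0,"ry":0,"rz":0,"gripper":1}
    - {"tx":-0.02,"ty":0,"tz":0,"rx":0,"ry":0,"rz":0,"gripper":1}
    - {"tx":-0.012,"ty":0,"tz":-0.001,"rx":0,"ry":0,"rz":0,"gripper":1}
    - {"tx":-0.012,"ty":0,"tz":-0.001,"rx":0,"ry":0,"rz":0,"gripper":1}
    - {"tx":-0.012,"ty":0,"tz":-0.001,"rx":0,"ry":0,"rz":0,"gripper":1}
    - {"tx":-0.012,"ty":0,"tz":-0.001,"rx":0,"ry":0,"rz":0,"gripper":1}
    - {"tx":-0.012,"ty":0,"tz":0,"rx":0,"ry":0,"rz":0,"gripper":1}

```text
time_s: 12.5
ee_pos: [581.5, 88.4, 239.3]
ee_rot: [-180.0, -0.0, 71.4]
force: [0.9, 0.0, -0.2]
gripper_width: 0.7
gripper_force: 0.5
```

Call:
send_rows:
  motion:
    - {"tx":-0.008,"ty":0,"tz":0,"rx":0,"ry":0,"rz":0,"gripper":1}
    - {"tx":-0.008,"ty":0,"tz":0,"rx":0,"ry":0,"rz":0,"gripper":1}
    - {"tx":-0.008,"ty":0,"tz":0,"rx":0,"ry":0,"rz":0,"gripper":1}
    - {"tx":-0.009,"ty":0,"tz":0.005,"rx":0,"ry":0,"rz":0,"gripper":1}
    - {"tx":-0.009,"ty":0,"tz":0.005,"rx":0,"ry":0,"rz":0,"gripper":1}
    - {"tx":-0.009,"ty":0,"tz":0.006,"rx":0,"ry":0,"rz":0,"gripper":1}
    - {"tx":-0.007,"ty":0,"tz":0.008,"rx":0,"ry":0,"rz":0,"gripper":1}
    - {"tx":-0.007,"ty":0,"tz":0.008,"rx":0,"ry":0,"rz":0,"gripper":1}
    - {"tx":-0.007,"ty":0,"tz":0.008,"rx":0,"ry":0,"rz":0,"gripper":1}

```text
time_s: 13.62
ee_pos: [570.1, 54.5, 219.1]
ee_rot: [-180.0, -0.0, 71.4]
force: [0.5, 0.1, 0.5]
gripper_width: 0.6
gripper_force: 0.4
```

Call:
send_rows:
  motion:
    - {"tx":-0.005,"ty":0,"tz":0.008,"rx":0,"ry":0,"rz":0,"gripper":1}
    - {"tx":-0.005,"ty":0,"tz":0.008,"rx":0,"ry":0,"rz":0,"gripper":1}
    - {"tx":-0.004,"ty":0,"tz":0.008,"rx":0,"ry":0,"rz":0,"gripper":1}
    - {"tx":-0.003,"ty":0,"tz":0.006,"rx":0,"ry":0,"rz":0,"gripper":1}
    - {"tx":-0.003,"ty":0,"tz":0.006,"rx":0,"ry":0,"rz":0,"gripper":1}
    - {"tx":0,"ty":0,"tz":0,"rx":0,"ry":0,"rz":0,"gripper":1}

```text
time_s: 14.38
ee_pos: [566.7, 44.9, 201.1]
ee_rot: [-180.0, 0.0, 71.4]
force: [0.8, -0.0, 0.9]
gripper_width: 0.2
gripper_force: 0.0
```

Call:
send_rows:
  motion:
    - {"tx":0,"ty":0,"tz":0.003,"rx":0,"ry":0,"rz":0,"gripper":1}
    - {"tx":0,"ty":0,"tz":0.003,"rx":0,"ry":0,"rz":0,"gripper":1}
    - {"tx":0,"ty":0,"tz":0,"rx":0,"ry":0,"rz":0,"gripper":1}

```text
time_s: 14.75
ee_pos: [566.9, 45.1, 198.3]
ee_rot: [-180.0, -0.0, 71.4]
force: [-0.2, 0.1, -0.5]
gripper_width: 0.1
gripper_force: 0.0
```

Call:
send_rows:
  motion:
    - {"tx":0,"ty":0,"tz":0.003,"rx":0,"ry":0,"rz":0,"gripper":1}
    - {"tx":0,"ty":0,"tz":0.002,"rx":0,"ry":0,"rz":0,"gripper":1}
    - {"tx":0,"ty":0,"tz":0,"rx":0,"ry":0,"rz":0,"gripper":1}

```text
time_s: 15.12
ee_pos: [567.0, 45.1, 197.7]
ee_rot: [179.9, -0.0, 71.4]
force: [-2.4, -0.8, 7.6]
gripper_width: 0.5
gripper_force: 4.2
```

Hard stop felt at z = 197.7, which is the level plate's top. Retreating and checking.

Call:
send_rows:
  motion:
    - {"tx":0,"ty":0,"tz":0,"rx":0,"ry":0,"rz":0,"gripper":1}
    - {"tx":0,"ty":0,"tz":-0.02,"rx":0,"ry":0,"rz":0,"gripper":1}
    - {"tx":0,"ty":0,"tz":-0.06,"rx":0,"ry":0,"rz":0,"gripper":1}
    - {"tx":0,"ty":0,"tz":-0.1,"rx":0,"ry":0,"rz":0,"gripper":1}
    - {"tx":-0.06,"ty":-0.1,"tz":0,"rx":0,"ry":0,"rz":0,"gripper":1}
    - {"tx":-0.06,"ty":-0.1,"tz":0,"rx":0,"ry":0,"rz":0,"gripper":1}
    - {"tx":-0.06,"ty":-0.1,"tz":0,"rx":0,"ry":0,"rz":0,"gripper":1}
    - {"tx":0,"ty":0,"tz":0,"rx":0,"ry":0,"rz":0,"gripper":1}
    - {"tx":0,"ty":0,"tz":0,"rx":0,"ry":0,"rz":0,"gripper":1}

```text
time_s: 16.25
ee_pos: [396.8, 7.8, 286.6]
ee_rot: [179.9, -0.1, 71.4]
force: [-0.8, 0.1, 0.6]
gripper_width: 0.5
gripper_force: 0.0
```

```bash
python3 -c "
from h import *
s=env.state();p=s['ee_pos'];print(p,s['force'])
save('scene','s3');save('top','t3')
b=cv2.imread('pics/s3.png')[120:290,195:385];c=cv2.imread('pics/t3.png')[160:330,195:365]
cv2.imwrite('pics/s3c.png',cv2.resize(np.hstack([b,c]),None,fx=2.2,fy=2.2,interpolation=cv2.INTER_CUBIC))
"
```

```text
[396.84554501   7.84269289 286.59603713] [-0.82962368  0.06861245  0.57875686]
```

View pics/s3c.png

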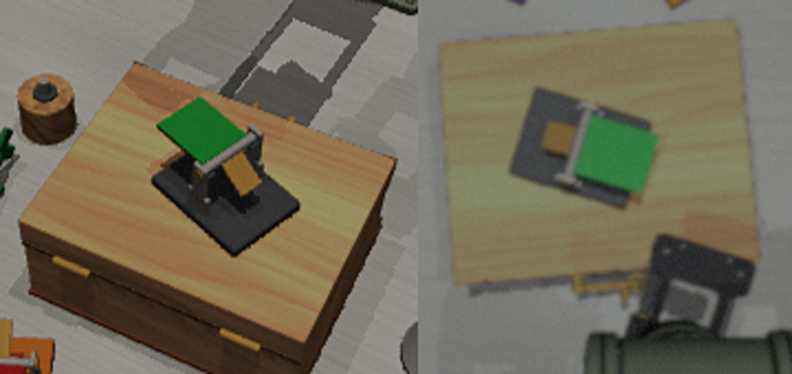

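The flag lies green face up: scene half (207,130), top half (617,155). The stand is in place, the hook is down at (605,285), and the arm is clear.

```bash
python3 -c "
from workcell import env
print(env.job_done())"
```

```text
the job is handed in; nothing more can be done
None
```

The hook is pressed down into the eye, the flag lies flat with its green face up, the stand did not visibly move, and the arm is clear; the job is handed in (no verdict was returned).

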